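# Gather the screw caps in the red corner of the tote

### The arm

A 7-joint arm with a two-finger parallel gripper is mounted at the origin on a cart in front of the work surface, level with it; the furniture and walls round the work are solid. World frame = base frame: x ahead of the robot, y to its left, z up, the work surface at z = 0. Lengths are in m, angles in rad, forces in N, time in s.
With the tool pointing down it reaches from about 0.425 to 0.825 m from the base axis. Payload 3.6 kg.
Tool frame: the origin (TCP) lies midway between the tips of the shut fingers; the grasp point (between the pads) lies behind it (ctrl.hold_point_z is the z of the grasp point in the tool frame, in m); z points along the fingers, y is the line along which they close (so a half turn about z gives the same grasp; the last joint's range is limited). The gripper opens to 85 mm and grips with 20 to 120 N. Pads are 22 mm wide; open, the fingers measure 114 mm over their backs; the gripper's body (76 mm by 85 mm) begins 54 mm behind the grasp point. The pads swing forward as they close: fully open they stand 13 mm farther back than shut.
Start: joints at [1.165, 0.615, -0.013, 1.423, 0.008, 1.103, -0.04], TCP at [0.241, -0.604, 0.231] pointing down, gripper open.
Joint ranges: [-3.12, 3.12], [-0.3, 2.06], [-1.34, 1.32], [0.26, 2.42], [-1.36, 4.5], [0.01, 1.98], [-2.84, 2.84]. Speed limits (rad/s): [2.79, 2.79, 3.14, 3.14, 3.14, 3.14, 3.14].

### API

Orientations are given as [roll, pitch, yaw] about the fixed x, y, z axes, in that order (R = Rz(yaw) Ry(pitch) Rx(roll)).
In Python, from rig import ctrl gives the robot as it stands.
- The arm moves only by the tool servo_tool, never from a script. Its argument "moves" is a list of rows, each a list of 3 entries, a list of its own where there are three numbers: the closure, from 0 (fully open) to 1 (shut), then the shift along the world's x, y, z in mm, then the turn, a rotation vector about the world's x, y, z in rad. A call has 1 to 5 rows; each row is the pose to reach, as a shift and turn from the pose commanded when the call began; what a row does not reach only later rows make up. A row lasts 1/10 s, in which the tool goes at most 50 mm and 8.59 degrees, less where a joint would pass 70% of its speed; a pose out of reach is approached as far as the arm can. A call with a gripper value outside its range is refused whole. The fingers move at their own pace and stop on an object; "squeeze" is the grip in N (left out, the last holds). Time passes only in rows, so rows that repeat a pose let the fingers close. It gives the time, the measured TCP pose, the force, the opening and the grip force at its end, in the units of the state.
- ctrl.sense(): the state, without advancing time (a new reading comes with each control period).
- ctrl.capture(name): name is "side" or "top" or "wrist"; returns a dict with "pixels" (480x640x3 uint8, blue, green, red), "mtx" (3x3 intrinsics, pixels), "R" (3x3) and "t" (3): a world point X has camera coordinates R X + t. Camera axes: x right, y down, z forward; pixel columns grow to the right and rows downward; lengths in m; the calibration is good to about 2 mm. A picture is of the moment at which its call begins. There is no depth.
- ctrl.hand_in(): hands the job in; it is judged then, once.
The state is a dict: "time_s": time; "joint_pos": joint angles; "dq": joint speeds; "joint_torque": joint torques, N m; "tcp_pos": TCP position; "ee_rot": TCP orientation; "wrist_force": force on the tool from outside, world axes, zero at the start; "torque": the same for the moment, N m; "width": finger opening in m; "finger_force": force on a finger pad.
Only numpy, scipy, OpenCV 4.12 (cv2) and the standard library are available. Lean on these libraries where they do the work, as an engineer would, in place of code of your own. Each camera call takes 0.05 s, during which the arm holds its last target. There are 200 camera calls.

### The job

First set the shaker's red-gripped speed lever back to the green idle mark and let go of it. Then lift the tote of screw caps by its carrying bar, about 15 cm clear of the shaker platform, and tip it about 30 degrees so that all three caps slide together into the corner with the red trim. Finish while still holding the tote in the air, tilted and still, with the caps gathered in that corner; leave the lever at idle and do not disturb the bottle, jar and flask standing round about.

Things in the scene. Friction and masses are not known exactly. Their poses are not given: they have to be found in the camera images.
- speed_lever (a joint): angle of the shaker's speed lever (rad): 0 is upright, positive leans to the shaker's +x (away from the robot), negative leans to its -x (towards the robot). Range -0.70 to 0.70. The green idle mark, a long green bar on both steel quadrant cheeks, is at -0.35; short black marks stand at -0.7, 0, 0.35 and 0.7. The lever is light (under 1.5 N at its grip) and stays where it is left, by friction.
- lever_grip (a point): centre of the lever's red cross-grip: a cylinder 20 mm in diameter and 28 mm long, lying along the shaker's y (its axis is parallel to the lever's hinge, so it turns freely between pads closed on its two flat ends). It swings on a circle of radius 95 mm round lever_pivot, in the shaker's x-z plane; steel rod 8 mm thick below it.
- lever_pivot (a point): hinge of the speed lever, fixed on the left part of the shaker, 52 mm above the desk; hinge axis along the shaker's y. Axes are the shaker's. On either side of the lever stands a round steel cheek that reaches 42 mm above this point and 50 mm fore and aft; over the cheeks' outsides it is 24 mm thick along y.
- shaker: white laboratory shaker, fixed to the desk: 220 mm (x) by 360 mm (y), body 46 mm high. Origin on the desk under the body's middle (10 mm to the right of it along y); x points away from the robot, y to the left, z up. Its black rubber platform, 200 x 210 mm, lies on the right part (centre at y = -65 mm), top 60 mm above the desk. The shaker does not really shake.
- tote: loose blue open plastic tote, 140 mm (x) by 190 mm (y), walls 36 mm high and 4 mm thick, floor 4 mm, about 0.28 kg, standing on the shaker's platform. Origin at the centre of its underside, z up. Two uprights at the middle of its short sides (y = +-95 mm) carry a grey bar above it. The corner with the red trim is at its -x, -y. The caps slide easily on its floor and walls (friction about 0.16; they start to slide at some 7 to 11 degrees).
- tote_bar (a point): centre of the tote's grey carrying bar, 95 mm above the tote's underside. The bar is 14 mm wide (along the tote's x), 20 mm high and runs the whole length of the tote along its y (180 mm free between the uprights); 68 mm of free space below the bar over the caps. Axes are the tote's.
- red_corner (a point): the inner floor corner of the tote in the red-trimmed corner: at tote x = -66 mm, y = -91 mm, z = 4 mm.
- cap_0: aluminium screw cap, 24 mm in diameter, 11 mm high, 12 g, lying loose on the tote's floor; origin at the centre of its underside
- cap_1: aluminium screw cap, 24 mm in diameter, 11 mm high, 12 g, lying loose on the tote's floor; origin at the centre of its underside
- cap_2: aluminium screw cap, 24 mm in diameter, 11 mm high, 12 g, lying loose on the tote's floor; origin at the centre of its underside
- flask: bystander: conical flask, 65 mm in diameter, 107 mm high, on the desk behind the shaker; origin under its centre
- amber: bystander: amber bottle, 66 mm in diameter, 108 mm high, on the desk behind the shaker; origin under its centre
- jar: bystander: jar with a black lid, 58 mm in diameter, 71 mm high, on the desk to the right; origin under its centre

How it is judged:
On the way, in this order (a step that is already met when the one before it is completed fails the run):
1. the speed lever stands at the idle mark (within 0.12 rad) and nothing touches it, the tote still on the platform (value of joint speed_lever between -0.47 and -0.23 rad and contact force between speed_lever and the fingers below 0.1 N and height (world z) of tote below 0.07 m), for 0.2 s.
2. the tote is held in the gripper, clear of the shaker (contact force between tote and the fingers above 1 N and contact force between tote and shaker below 0.1 N and height (world z) of tote above 0.085 m), for 0.2 s.
At the end, for the whole second after the job is handed in: the tote hangs still in the gripper, clear of the shaker, its red corner at least 30 mm above the platform (90 mm above the desk), tilted 20 to 50 degrees; the centres of all three caps are within 66 mm of the red inner corner, at rest; the lever stands within 0.12 rad of the idle mark (value of joint speed_lever between -0.47 and -0.23 rad and contact force between tote and the fingers above 1 N and contact force between tote and shaker below 0.1 N and height (world z) of red_corner above 0.09 m and angle between tote's own z axis and vertical between 0.35 and 0.87 rad and linear speed of each of tote, cap_0, cap_1, cap_2 below 0.03 m/s and angular speed of tote below 0.15 rad/s and distance between each of cap_0, cap_1, cap_2 and red_corner below 0.066 m); the arm keeps its last pose, push and grip.
It fails at once if a bystander (flask, bottle or jar) is moved more than 30 mm or tipped (distance of any of flask, amber, jar from where it was at the start of the episode above 0.03 m or angle between any of flask, amber, jar's own z axis and vertical above 0.3 rad).
It also fails if it takes over 51 s, if anything falls off the work surface, if the arm or the gripper's body presses on something with over 40 N, if the wrist force passes 120 N, or if a joint passes its speed limit or range.

## Working session

There is one attempt and no reset: what is moved stays moved. The work goes in short steps, Python scripts to look and compute and a tool call to move; the robot and the scene stay as the last step left them, time stands still between calls to the robot, and variables do not carry over. Pictures are saved under pics/ and viewed, at most 10 in all, crops included, and the job is handed in when it is done.

Besides the shell and the picture viewer there is one more tool, called after "Emit:" as a command line: name --argument value ..., lists and objects as JSON in quotes. servo_tool: Moves the arm, as the interface text tells. Its arguments: {"type":"object","properties":{"moves":{"type":"array","items":{"type":"array"}},"squeeze":{"type":"number"}},"required":["moves"]}

```bash
mkdir -p pics; cat > h.py <<'E'
import numpy as np, cv2
from rig import ctrl
def cap(n,f):
    c=ctrl.capture(n); cv2.imwrite('pics/'+f+'.png',c['pixels']); np.savez('pics/'+f+'.npz',**c); return c
def load(f): return dict(np.load('pics/'+f+'.npz'))
def ray(c,u,v):
    d=c['R'].T@np.linalg.inv(c['mtx'])@np.array([u,v,1.]); return -c['R'].T@c['t'], d/np.linalg.norm(d)
def plane(c,u,v,z):
    o,d=ray(c,u,v); return o+d*(z-o[2])/d[2]
def tri(c1,p1,c2,p2):
    o1,d1=ray(c1,*p1);o2,d2=ray(c2,*p2)
    s=np.linalg.lstsq(np.c_[d1,-d2],o2-o1,rcond=None)[0]
    a=o1+s[0]*d1;b=o2+s[1]*d2; return (a+b)/2,np.linalg.norm(a-b)
def proj(c,X):
    p=c['mtx']@(c['R']@np.array(X)+c['t']); return p[:2]/p[2]
E
python3 - <<'E'
from h import *
for n in('top','side'):
    c=cap(n,n+'0'); print(n,-c['R'].T@c['t'])
s=ctrl.sense(); print({k:np.round(v,3) for k,v in s.items()}, ctrl.hold_point_z)
E
```

```text
top [ 0.48177534 -0.10447089  1.22764345]
side [ 0.86388139 -0.74490114  1.07576945]
{'time_s': np.float64(0.1), 'joint_pos': array([ 1.165,  0.616, -0.013,  1.425,  0.008,  1.103, -0.04 ]), 'dq': array([ 0.001, -0.001,  0.002, -0.003, -0.002,  0.003, -0.001]), 'joint_torque': array([ 2.0000e-03, -4.7038e+01,  2.6000e-01, -1.7157e+01,  1.0000e-02,
        6.0000e-03,  0.0000e+00]), 'tcp_pos': array([ 0.241, -0.603,  0.23 ]), 'ee_rot': array([-3.139,  0.   ,  0.38 ]), 'wrist_force': array([ 0.563, -0.133,  0.564]), 'torque': array([-0.045,  0.029, -0.015]), 'finger_force': np.float64(0.0), 'width': np.float64(0.086)} -0.0187
```

View pics/top0.png

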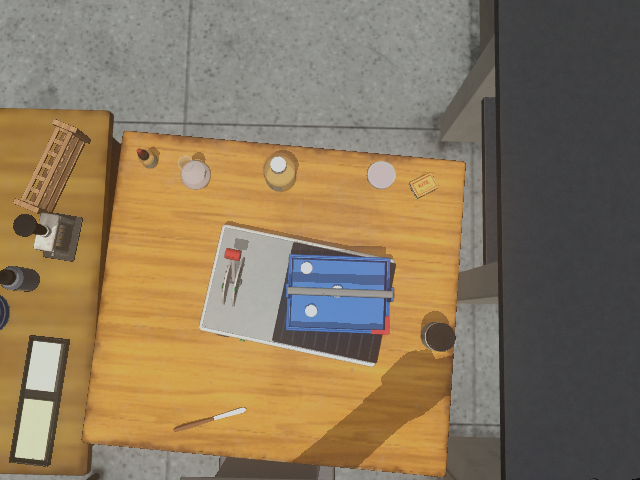

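View pics/side0.png

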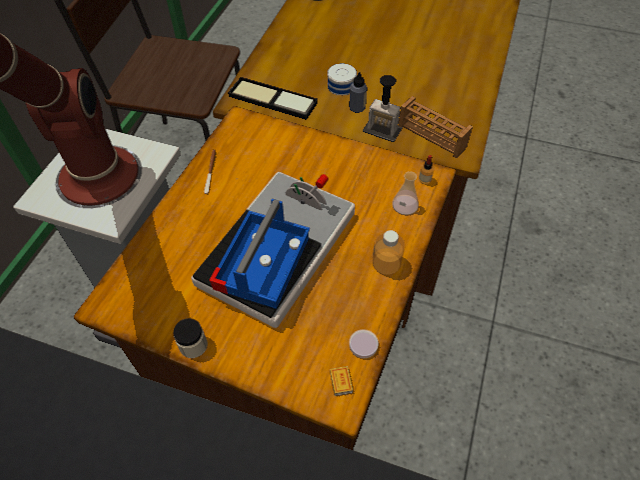

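The top view shows the shaker with corners at about (225,225), (395,262), (375,365) and (200,330). The red grip is at (233,254), leaning away from the robot. The bar runs from (288,292) to (393,295), and the red trim is at about (382,325). In the side view the grip is at (322,181) and the bar runs from (279,205) to (240,270).

```bash
python3 - <<'E'
from h import *
T=load('top0');S=load('side0')
def red(c,x0,x1,y0,y1):
    h=cv2.cvtColor(c['pixels'],cv2.COLOR_BGR2HSV);m=(((h[...,0]<6)|(h[...,0]>174))&(h[...,1]>150)&(h[...,2]>70)).astype(np.uint8)
    k=np.zeros_like(m);k[y0:y1,x0:x1]=m[y0:y1,x0:x1];ys,xs=np.nonzero(k);print('red',cv2.minAreaRect(np.c_[xs,ys].astype(np.float32)),len(xs));return xs.mean(),ys.mean()
g=red(T,215,255,235,275);s=red(S,305,340,165,200)
G,e=tri(T,g,S,s);print('grip',G,e)
# shaker body outline (white/grey + black) in top: white mask
h=cv2.cvtColor(T['pixels'],cv2.COLOR_BGR2HSV)
m=((h[...,1]<90)|((h[...,0]>100)&(h[...,0]<130))).astype(np.uint8);k=np.zeros_like(m);k[210:380,185:410]=m[210:380,185:410]
k=cv2.morphologyEx(k,cv2.MORPH_OPEN,np.ones((5,5)))
c=max(cv2.findContours(k,0,2)[0],key=cv2.contourArea);r=cv2.minAreaRect(c)
P=np.array([plane(T,*p,.046)[:2] for p in c[:,0].astype(float)],dtype=np.float32)
R=cv2.minAreaRect(P);print('shaker',R,'px',r)
# tote blue
m=((h[...,0]>100)&(h[...,0]<125)&(h[...,1]>120)).astype(np.uint8);k=np.zeros_like(m);k[240:350,270:410]=m[240:350,270:410]
k=cv2.morphologyEx(k,cv2.MORPH_CLOSE,np.ones((9,9)))
c=max(cv2.findContours(k,0,2)[0],key=cv2.contourArea)
P=np.array([plane(T,*p,.098)[:2] for p in c[:,0].astype(float)],dtype=np.float32)
print('tote',cv2.minAreaRect(P))
# bar: grey low sat within tote
k=np.zeros_like(m);w=((h[...,1]<60)&(h[...,2]>70)&(h[...,2]<190)).astype(np.uint8);k[280:305,285:396]=w[280:305,285:396]
k=cv2.morphologyEx(k,cv2.MORPH_OPEN,np.ones((3,9)))
c=max(cv2.findContours(k,0,2)[0],key=cv2.contourArea);P=np.array([plane(T,*p,.165)[:2] for p in c[:,0].astype(float)],dtype=np.float32)
print('bar',cv2.minAreaRect(P),cv2.boundingRect(c))
a=np.hstack([cv2.resize(T['pixels'][215:375,190:410],None,fx=3.4,fy=3.4,interpolation=2)]);cv2.imwrite('pics/a.png',a)
for p in[(195,174),(280,172),(439,337)]:print(plane(T,*p,.07))
E
```

```text
red ((232.01177978515625, 253.94705200195312), (14.534341812133789, 9.65340518951416), 12.528807640075684) 141
red ((321.239990234375, 180.67999267578125), (7.600000381469727, 13.600000381469727), 36.869895935058594) 99
grip [0.59212899 0.04971522 0.13636804] 0.0006074106919445253
shaker ((0.5221545100212097, -0.07645002007484436), (0.36862441897392273, 0.2193361073732376), 79.45796203613281) px ((299.59765625, 295.2596740722656), (185.17288208007812, 110.1094970703125), 11.867731094360352)
tote ((0.5248395800590515, -0.15292169153690338), (0.20533409714698792, 0.14436709880828857), 89.12586212158203)
bar ((0.5251153707504272, -0.1501704752445221), (0.18925245106220245, 0.014080947265028954), 89.0726318359375) (287, 287, 106, 11)
[0.75789371 0.13950647 0.07      ]
[ 0.76605283 -0.03061998  0.07      ]
[ 0.44602779 -0.34912126  0.07      ]
```

View pics/a.png

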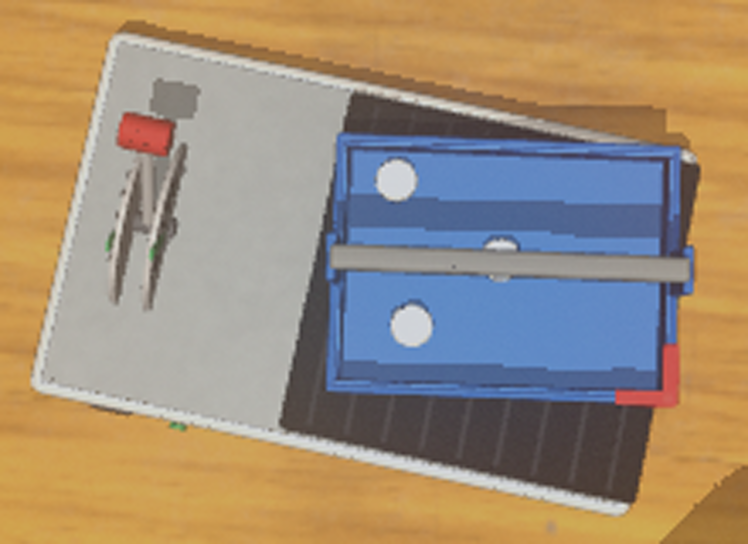

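Emit:
servo_tool --moves '[[0,[22,41,4],[0,0,-0.04]],[0,[44,82,8],[0,0,-0.08]],[0,[66,123,12],[0,0,-0.12]],[0,[88,164,16],[0,0,-0.16]],[0,[110,205,20],[0,0,-0.2]]]' --squeeze 25

```text
time_s: 0.6
tcp_pos: [0.3515, -0.3966, 0.2511]
ee_rot: [-3.141, 0.0, 0.178]
wrist_force: [1.1, -0.3, 0.6]
width: 0.0853
finger_force: 0.0
```

Emit:
servo_tool --moves '[[0,[22,41,0],[0,0,-0.04]],[0,[44,82,0],[0,0,-0.08]],[0,[66,123,0],[0,0,-0.12]],[0,[88,164,0],[0,0,-0.16]],[0,[110,205,0],[0,0,-0.2]]]'

```text
time_s: 1.1
tcp_pos: [0.4613, -0.1918, 0.2511]
ee_rot: [-3.141, 0.0, -0.022]
wrist_force: [0.4, -0.2, 1.0]
width: 0.0853
finger_force: 0.0
```

Emit:
servo_tool --moves '[[0,[22,41,0],[0,0,-0.04]],[0,[44,82,0],[0,0,-0.08]],[0,[66,123,0],[0,0,-0.12]],[0,[88,164,0],[0,0,-0.16]],[0,[110,205,0],[0,0,-0.16]]]'

```text
time_s: 1.6
tcp_pos: [0.5713, 0.0131, 0.251]
ee_rot: [3.141, 0.001, -0.181]
wrist_force: [0.4, -0.5, 0.4]
width: 0.0857
finger_force: 0.0
```

Emit:
servo_tool --moves '[[0,[21,37,0],[0,0,0]],[0,[21,37,-30],[0,0,0]],[0,[21,37,-50],[0,0,0]],[0,[21,37,-50],[0,0,0]]]'

```text
time_s: 2.0
tcp_pos: [0.5894, 0.0485, 0.1976]
ee_rot: [3.139, 0.008, -0.179]
wrist_force: [-0.3, 0.0, 0.3]
width: 0.0853
finger_force: 0.0
```

```bash
python3 - <<'E'
from h import *
c=cap('wrist','w1'); print(-c['R'].T@c['t'],ctrl.sense()['tcp_pos'])
for z in(.117,.136):print(proj(c,[.592,.05,z]))
h=cv2.cvtColor(c['pixels'],cv2.COLOR_BGR2HSV);m=(((h[...,0]<6)|(h[...,0]>174))&(h[...,1]>150)&(h[...,2]>70)).astype(np.uint8)
k=max(cv2.findContours(m,0,2)[0],key=cv2.contourArea);r=cv2.minAreaRect(k);print(r)
print(plane(c,*r[0],.136),[plane(c,*p,.136)[:2].round(4) for p in cv2.boxPoints(r)])
E
```

```text
[0.65987153 0.03707591 0.33876741] [0.59079557 0.04819477 0.19971899]
[314.67858553 240.6236987 ]
[314.594574   251.08986289]
((315.0, 248.0), (36.0, 52.0), 90.0)
[0.59368947 0.04946954 0.136     ] [array([0.6061, 0.0613]), array([0.6011, 0.0341]), array([0.581 , 0.0374]), array([0.586 , 0.0653])]
```

View pics/w1.png

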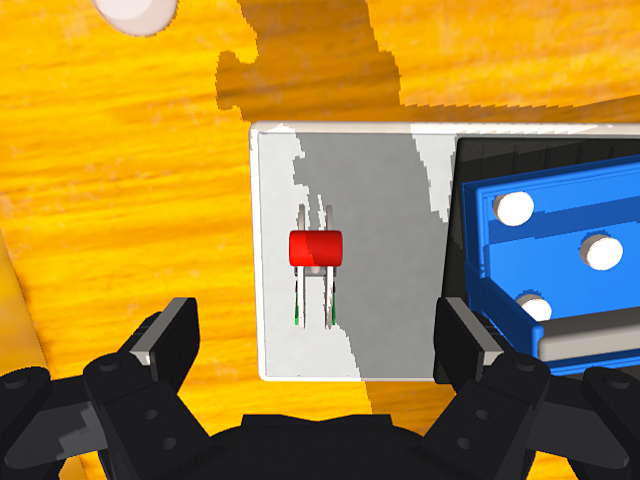

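The wrist view shows the red grip centred at (315,248), with its axis square to the fingers, and the green marks near (297,315) and (333,310). The cast position agrees with the triangulated one, so I'll go down and close.

Emit:
servo_tool --moves '[[0,[2,1,-40],[0,0,0]],[0,[2,1,-80],[0,0,0]],[0,[2,1,-86],[0,0,0]],[0.5,[2,1,-86],[0,0,0]],[0.8,[2,1,-86],[0,0,0]]]'

```text
time_s: 2.55
tcp_pos: [0.5959, 0.0493, 0.1178]
ee_rot: [-3.14, -0.005, -0.181]
wrist_force: [0.0, -1.6, 0.7]
width: 0.0589
finger_force: 0.0
```

Emit:
servo_tool --moves '[[0.9,[0,0,0],[0,0,0]],[0.9,[0,0,0],[0,0,0]],[0.9,[0,0,0],[0,0,0]],[0.9,[0,0,0],[0,0,0]]]'

```text
time_s: 2.95
tcp_pos: [0.5956, 0.048, 0.1172]
ee_rot: [3.141, -0.004, -0.181]
wrist_force: [-1.2, -2.3, 5.4]
width: 0.0273
finger_force: 30.2
```

Emit:
servo_tool --moves '[[0.9,[-16,3,7],[0,0,0]],[0.9,[-34,6,10],[0,0,0]],[0.9,[-53,10,10],[0,0,0]],[0.9,[-67,12,8],[0,0,0]],[0.9,[-75,14,5],[0,0,0]]]'

```text
time_s: 3.45
tcp_pos: [0.5223, 0.0618, 0.1237]
ee_rot: [-3.141, -0.01, -0.182]
wrist_force: [0.6, -4.8, 14.2]
width: 0.0272
finger_force: 33.3
```

Emit:
servo_tool --moves '[[0.9,[0,0,0],[0,0,0]],[0.9,[0,0,0],[0,0,0]],[0.9,[0,0,0],[0,0,0]]]'

```text
time_s: 3.75
tcp_pos: [0.5209, 0.062, 0.1232]
ee_rot: [3.142, -0.006, -0.182]
wrist_force: [-2.6, -3.1, 13.5]
width: 0.0272
finger_force: 33.3
```

```bash
python3 - <<'E'
from h import *
c=cap('side','s2');cv2.imwrite('pics/s2c.png',cv2.resize(c['pixels'][150:260,230:380],None,fx=4,fy=4,interpolation=2))
c=cap('wrist','w2');print(ctrl.sense()['tcp_pos'])
E
```

```text
[0.52089873 0.06198797 0.12318392]
```

View pics/w2.png

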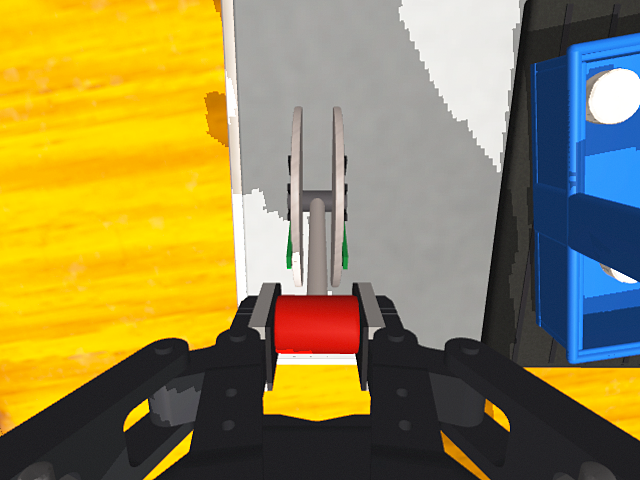

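The wrist view shows the grip held at (317,325) between the pads. The hinge is near (318,200) and the green marks are at about (290,245) and (345,245). Next I'll release, lift and verify the angle.

Emit:
servo_tool --moves '[[0.5,[0,0,2],[0,0,0]],[0,[0,0,2],[0,0,0]],[0,[0,0,2],[0,0,0]],[0,[0,0,2],[0,0,0]],[0,[0,0,2],[0,0,0]]]'

```text
time_s: 4.35
tcp_pos: [0.5188, 0.0636, 0.1219]
ee_rot: [-3.142, 0.001, -0.18]
wrist_force: [0.9, 0.6, -0.0]
width: 0.0851
finger_force: 0.0
```

Emit:
servo_tool --moves '[[0,[0,0,20],[0,0,0]],[0,[0,0,60],[0,0,0]],[0,[-20,0,100],[0,0,0]],[0,[-40,0,120],[0,0,0]],[0,[-40,0,120],[0,0,0]]]'

```text
time_s: 4.85
tcp_pos: [0.4786, 0.0638, 0.2451]
ee_rot: [-3.14, -0.004, -0.179]
wrist_force: [-0.1, -0.1, -0.1]
width: 0.0853
finger_force: 0.0
```

```bash
python3 - <<'E'
from h import *
def red(c,box):
    x0,x1,y0,y1=box
    h=cv2.cvtColor(c['pixels'],cv2.COLOR_BGR2HSV);m=(((h[...,0]<6)|(h[...,0]>174))&(h[...,1]>150)&(h[...,2]>60)).astype(np.uint8)
    k=np.zeros_like(m);k[y0:y1,x0:x1]=m[y0:y1,x0:x1];ys,xs=np.nonzero(k);print(len(xs),xs.min(),xs.max(),ys.min(),ys.max());return xs.mean(),ys.mean()
S=cap('side','s3');W=cap('wrist','w3');T=cap('top','t3')
s=red(S,(260,330,150,205));w=red(W,(250,400,150,420))
G,e=tri(W,w,S,s);print('grip W+S',G,e,'tcp',ctrl.sense()['tcp_pos'])
ux=np.array([np.cos(-.182),np.sin(-.182)])
piv=np.array([.5935,.0495])-.0442*ux
print('angle',np.arcsin((G[:2]-piv)@ux/.095),np.arccos(min(1,(G[2]-.052)/.095)), 'disp', (G[:2]-[.5935,.0495])@ux)
a=cv2.resize(S['pixels'][150:225,250:350],None,fx=4,fy=4,interpolation=2)
b=W['pixels'][60:460,180:480]
cv2.imwrite('pics/b.png',np.hstack([cv2.copyMakeBorder(a,0,100,0,0,0),b]))
E
```

```text
95 289 300 161 173
1465 284 330 150 181
grip W+S [0.52414168 0.06244988 0.14422632] 0.0006816359122835202 tcp [0.4789775  0.06328248 0.24149438]
angle -0.2811269861484552 0.24223867206561453 disp -0.07055666405522662
```

View pics/b.png

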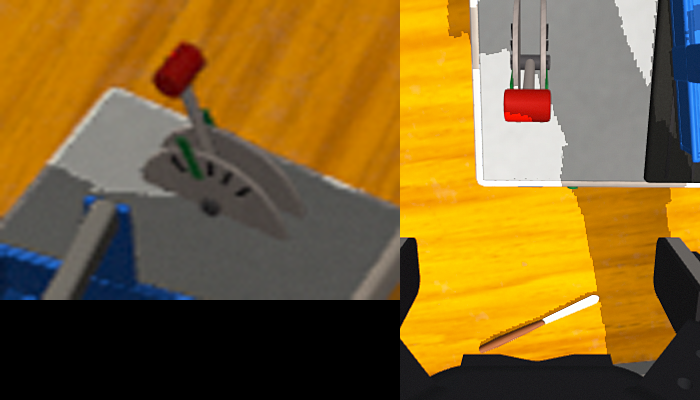

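The side view shows the lever leaning toward the green mark but short of it, and the numbers give about -0.28. I'll regrip lightly and move it 7 mm more.

Emit:
servo_tool --moves '[[0,[45,-1,0],[0,0,0]],[0,[45,-1,-50],[0,0,0]],[0,[45,-1,-100],[0,0,0]],[0,[45,-1,-117],[0,0,0]],[0.5,[45,-1,-117],[0,0,0]]]' --squeeze 20

```text
time_s: 5.5
tcp_pos: [0.5213, 0.0618, 0.1205]
ee_rot: [3.138, 0.01, -0.18]
wrist_force: [0.0, -0.7, 0.8]
width: 0.0732
finger_force: 0.0
```

Emit:
servo_tool --moves '[[0.8,[0,0,0],[0,0,0]],[0.8,[0,0,0],[0,0,0]],[0.8,[0,0,0],[0,0,0]],[0.8,[0,0,0],[0,0,0]],[0.8,[0,0,0],[0,0,0]]]'

```text
time_s: 6.0
tcp_pos: [0.5247, 0.0613, 0.1268]
ee_rot: [3.141, -0.003, -0.181]
wrist_force: [-2.2, -3.8, 5.7]
width: 0.0275
finger_force: 24.6
```

Emit:
servo_tool --moves '[[0.8,[-4,1,-1],[0,0,0]],[0.8,[-7,1,-2],[0,0,0]],[0.8,[-7,1,-2],[0,0,0]],[0.8,[-7,1,-2],[0,0,0]]]'

```text
time_s: 6.4
tcp_pos: [0.5192, 0.0623, 0.125]
ee_rot: [-3.141, -0.006, -0.181]
wrist_force: [0.5, -3.5, 6.3]
width: 0.0275
finger_force: 24.8
```

Emit:
servo_tool --moves '[[0.5,[0,0,0],[0,0,0]],[0,[0,0,0],[0,0,0]],[0,[0,0,0],[0,0,0]],[0,[0,0,0],[0,0,0]],[0,[0,0,0],[0,0,0]]]'

```text
time_s: 6.9
tcp_pos: [0.5168, 0.0636, 0.1231]
ee_rot: [-3.141, 0.001, -0.18]
wrist_force: [0.3, 0.3, -0.7]
width: 0.0851
finger_force: 0.0
```

Emit:
servo_tool --moves '[[0,[0,0,20],[0,0,0]],[0,[0,0,60],[0,0,0]],[0,[-20,0,100],[0,0,0]],[0,[-40,0,120],[0,0,0]],[0,[-40,0,120],[0,0,0]]]'

```text
time_s: 7.4
tcp_pos: [0.4766, 0.0638, 0.2462]
ee_rot: [-3.139, -0.004, -0.179]
wrist_force: [0.1, 0.3, 0.1]
width: 0.0854
finger_force: 0.0
```

```bash
python3 - <<'E'
from h import *
def red(c,box):
    x0,x1,y0,y1=box
    h=cv2.cvtColor(c['pixels'],cv2.COLOR_BGR2HSV);m=(((h[...,0]<6)|(h[...,0]>174))&(h[...,1]>150)&(h[...,2]>60)).astype(np.uint8)
    k=np.zeros_like(m);k[y0:y1,x0:x1]=m[y0:y1,x0:x1];ys,xs=np.nonzero(k);print(len(xs),xs.min(),xs.max(),ys.min(),ys.max());return xs.mean(),ys.mean()
S=cap('side','s4');W=cap('wrist','w4')
s=red(S,(260,330,150,205));w=red(W,(250,400,100,420))
G,e=tri(W,w,S,s);print('grip W+S',G,e,'tcp',ctrl.sense()['tcp_pos'],ctrl.sense()['joint_pos'].round(2))
ux=np.array([np.cos(-.182),np.sin(-.182)]);piv=np.array([.5935,.0495])-.0442*ux
print('angle',np.arcsin((G[:2]-piv)@ux/.095),np.arccos(min(1,(G[2]-.052)/.095)))
# bar centre refined: two-view check of bar ends is not needed; predicted px of bar ends in side view
for y in(-.055,-.151,-.246): print(proj(S,[.525,y,.165]))
cv2.imwrite('pics/c.png',cv2.resize(S['pixels'][150:300,220:350],None,fx=4,fy=4,interpolation=2))
E
```

```text
93 287 298 161 173
1448 259 329 154 406
grip W+S [0.51871916 0.06351037 0.14254766] 0.0005302483298548965 tcp [0.47702357 0.06343197 0.24333144] [-0.18  0.34 -0.    1.88  0.    0.92 -1.93]
angle -0.3422372944582391 0.3073676644912878
[274.98433302 199.49348569]
[257.54313558 234.34638976]
[238.59621864 272.20818687]
```

View pics/c.png

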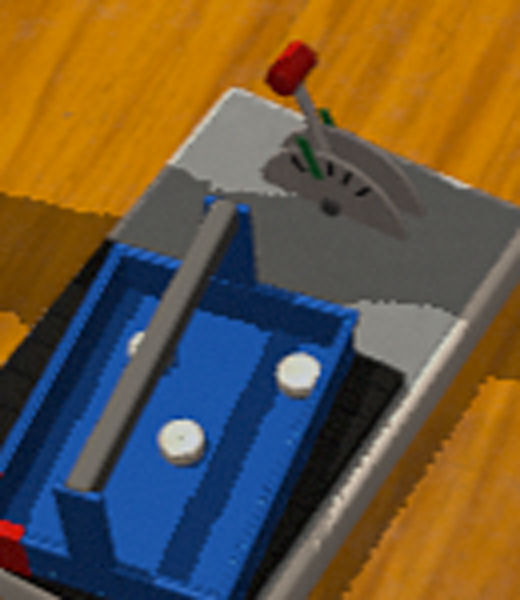

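The side view shows the lever in line with the green bars, at about -0.33 and free, with the tote still untouched. The predicted bar ends match the image, so next is the bar.

Emit:
servo_tool --moves '[[0,[10,-20,0],[0,0,0.145]],[0,[20,-40,0],[0,0,0.29]],[0,[30,-60,0],[0,0,0.435]],[0,[35,-80,0],[0,0,0.58]],[0,[40,-100,0],[0,0,0.725]]]' --squeeze 90

```text
time_s: 8.0
tcp_pos: [0.5173, -0.0377, 0.2411]
ee_rot: [-3.139, 0.003, 0.551]
wrist_force: [0.2, 0.4, -0.3]
width: 0.0857
finger_force: 0.0
```

Emit:
servo_tool --moves '[[0,[2,-30,0],[0,0,0.145]],[0,[4,-60,0],[0,0,0.29]],[0,[6,-90,0],[0,0,0.435]],[0,[8,-114,0],[0,0,0.58]],[0,[8,-114,0],[0,0,0.725]]]'

```text
time_s: 8.5
tcp_pos: [0.5245, -0.1564, 0.2407]
ee_rot: [-3.139, 0.003, 1.268]
wrist_force: [-1.3, 0.1, 0.3]
width: 0.0855
finger_force: 0.0
```

Emit:
servo_tool --moves '[[0,[0,0,-10],[0,0,0.145]],[0,[0,0,-20],[0,0,0.287]],[0,[0,0,-20],[0,0,0.287]],[0,[0,0,-20],[0,0,0.287]]]'

```text
time_s: 8.9
tcp_pos: [0.5249, -0.1508, 0.2219]
ee_rot: [-3.139, -0.001, 1.554]
wrist_force: [-0.4, 0.2, 0.6]
width: 0.0853
finger_force: 0.0
```

```bash
python3 - <<'E'
from h import *
T=cap('top','t5');W=cap('wrist','w5');s=ctrl.sense();print(s['tcp_pos'],s['ee_rot'],s['joint_pos'].round(2))
for y in(-.105,-.151,-.20): print(proj(W,[.525,y,.165]))
cv2.imwrite('pics/d.png',W['pixels'])
E
```

```text
[ 0.52535327 -0.15066002  0.22307034] [-3.14147666e+00 -3.47110024e-04  1.55482047e+00] [ 0.49  0.49 -0.38  1.73  0.21  0.97  0.02]
[312.12064732 172.3218257 ]
[313.80865155 259.14165473]
[315.39999015 340.98963957]
```

View pics/d.png

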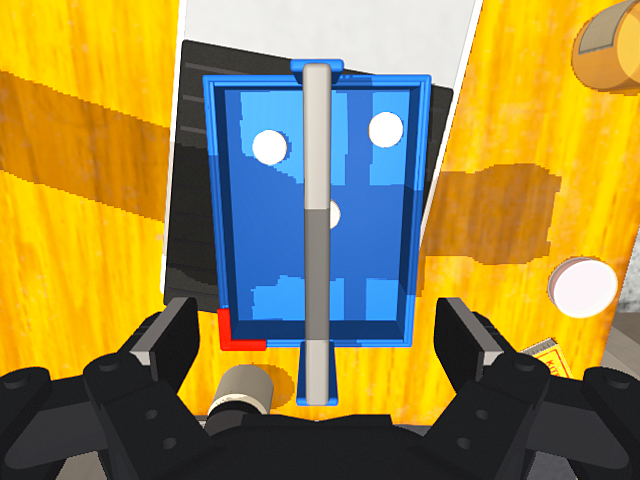

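The wrist view shows the bar running from (317,65) to (317,400), centred between the fingers (316) and square to them. I'll go down and grip.

Emit:
servo_tool --moves '[[0,[0,0,-40],[0,0,0]],[0,[0,0,-75],[0,0,0]],[0,[0,0,-87],[0,0,0]],[0.4,[0,0,-87],[0,0,0]],[0.8,[0,0,-87],[0,0,0]]]' --squeeze 90

```text
time_s: 9.5
tcp_pos: [0.5263, -0.1506, 0.1376]
ee_rot: [3.139, 0.0, 1.557]
wrist_force: [-0.0, -0.0, 0.4]
width: 0.0594
finger_force: 0.0
```

Emit:
servo_tool --moves '[[1,[0,0,0],[0,0,0]],[1,[0,0,0],[0,0,0]],[1,[0,0,0],[0,0,0]],[1,[0,0,0],[0,0,0]],[1,[0,0,0],[0,0,0]]]'

```text
time_s: 10.0
tcp_pos: [0.5257, -0.1508, 0.1376]
ee_rot: [3.139, 0.001, 1.557]
wrist_force: [-1.7, -0.1, 5.8]
width: 0.0124
finger_force: 88.7
```

Gripped at 12.4 mm with 89 N. Now I'll lift.

Emit:
servo_tool --moves '[[1,[0,0,6],[0,0,0]],[1,[0,0,15],[0,0,0]],[1,[0,0,27],[0,0,0]],[1,[0,0,42],[0,0,0]],[1,[0,0,60],[0,0,0]]]'

```text
time_s: 10.5
tcp_pos: [0.5245, -0.1505, 0.197]
ee_rot: [-3.14, -0.0, 1.557]
wrist_force: [-0.1, 0.7, -2.5]
width: 0.0125
finger_force: 87.8
```

Emit:
servo_tool --moves '[[1,[0,0,20],[0,0,0]],[1,[0,0,40],[0,0,0]],[1,[0,0,60],[0,0,0]],[1,[0,0,80],[0,0,0]],[1,[0,0,90],[0,0,0]]]'

```text
time_s: 11.0
tcp_pos: [0.5257, -0.1505, 0.2888]
ee_rot: [3.138, 0.001, 1.557]
wrist_force: [-0.1, 0.3, -2.6]
width: 0.0127
finger_force: 87.8
```

Emit:
servo_tool --moves '[[1,[0,0,0],[0,0,0]],[1,[0,0,0],[0.04,-0.04,0]],[1,[0,0,0],[0.08,-0.08,0]],[1,[0,0,0],[0.12,-0.12,0]],[1,[0,0,0],[0.16,-0.16,0]]]'

```text
time_s: 11.5
tcp_pos: [0.524, -0.1505, 0.285]
ee_rot: [2.984, -0.163, 1.57]
wrist_force: [0.2, 0.2, -2.7]
width: 0.0125
finger_force: 87.9
```

Emit:
servo_tool --moves '[[1,[0,0,0],[0.04,-0.04,0]],[1,[0,0,0],[0.08,-0.08,0]],[1,[0,0,0],[0.12,-0.12,0]],[1,[0,0,0],[0.16,-0.16,0]],[1,[0,0,0],[0.2,-0.2,0]]]'

```text
time_s: 12.0
tcp_pos: [0.5238, -0.1508, 0.285]
ee_rot: [2.772, -0.359, 1.624]
wrist_force: [0.3, 0.1, -2.7]
width: 0.0124
finger_force: 88.0
```

Emit:
servo_tool --moves '[[1,[0,0,0],[0.02,-0.02,0]],[1,[0,0,0],[0.02,-0.02,0]],[1,[0,0,0],[0.02,-0.02,0]],[1,[0,0,0],[0.02,-0.02,0]],[1,[0,0,0],[0.02,-0.02,0]]]'

```text
time_s: 12.5
tcp_pos: [0.5252, -0.15, 0.2865]
ee_rot: [2.748, -0.375, 1.634]
wrist_force: [-0.3, -0.2, -1.5]
width: 0.0129
finger_force: 88.0
```

Emit:
servo_tool --moves '[[1,[0,0,0],[0,0,0]],[1,[0,0,0],[0,0,0]],[1,[0,0,0],[0,0,0]],[1,[0,0,0],[0,0,0]],[1,[0,0,0],[0,0,0]]]'

```text
time_s: 13.0
tcp_pos: [0.525, -0.1507, 0.2863]
ee_rot: [2.748, -0.376, 1.633]
wrist_force: [-0.2, 0.8, -2.2]
width: 0.0127
finger_force: 88.0
```

```bash
python3 - <<'E'
from h import *
T=cap('top','t6');S=cap('side','s6');W=cap('wrist','w6')
cv2.imwrite('pics/e.png',np.vstack([np.hstack([cv2.resize(x,(400,300)) for x in (T['pixels'][200:380,190:430],S['pixels'][100:340,150:470])]),np.hstack([cv2.resize(W['pixels'],(400,300)),np.zeros((300,400,3),np.uint8)])]))
E
```

```text
(no output)
```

View pics/e.png

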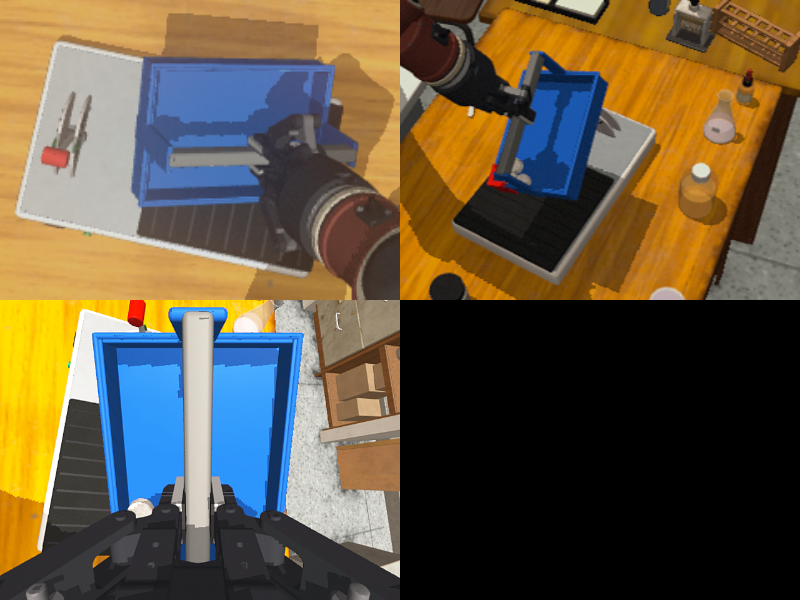

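The composite shows the tote tilted in the air. White caps are at the red corner in the side view, around (520,170), and in the wrist view at (140,508). None are elsewhere on the floor, and the lever is still at idle. I'll check the cap distances numerically and view one enlarged crop.

```bash
python3 - <<'E'
from h import *
from scipy.spatial.transform import Rotation as Ro
s=ctrl.sense();Rt=Ro.from_euler('xyz',s['ee_rot']).as_matrix()
# tote axes: tool at grasp had yaw 1.557 down, tote yaw -0.016
Rg=Ro.from_euler('xyz',[np.pi,0,1.557]).as_matrix();Q=Rt@Rg.T@Ro.from_euler('z',-.016).as_matrix()
bar=s['tcp_pos']+Rt@[0,0,-.0187]; O=bar+Q@[0,0,-.095]
rc=O+Q@[-.066,-.091,.004];print('tilt deg',np.degrees(np.arccos(Q[2,2])),'red corner',rc)
S=load('s6');h=cv2.cvtColor(S['pixels'],cv2.COLOR_BGR2HSV)
m=((h[...,1]<70)&(h[...,2]>110)).astype(np.uint8);k=np.zeros_like(m);k[215:262,225:285]=m[215:262,225:285]
for c in cv2.findContours(k,0,2)[0]:
    if cv2.contourArea(c)<8: continue
    for p in cv2.boxPoints(cv2.minAreaRect(c)):
        o,d=ray(S,*p);n=Q[:,2];P=o+d*((O+n*.015-o)@n)/(d@n);print('tote xy mm',(1e3*(Q.T@(P-O))[:2]).round(),end=' ')
    print(cv2.contourArea(c))
print('corner px',proj(S,rc))
cv2.imwrite('pics/f.png',cv2.resize(S['pixels'][205:270,215:300],None,fx=8,fy=8,interpolation=2))
E
```

```text
tilt deg 30.788894508757203 red corner [ 0.49474852 -0.20333363  0.16720567]
tote xy mm [-67. -53.] tote xy mm [-46. -41.] tote xy mm [ -8. -80.] tote xy mm [-29. -92.] 106.5
corner px [233.02782657 250.08374655]
```

View pics/f.png

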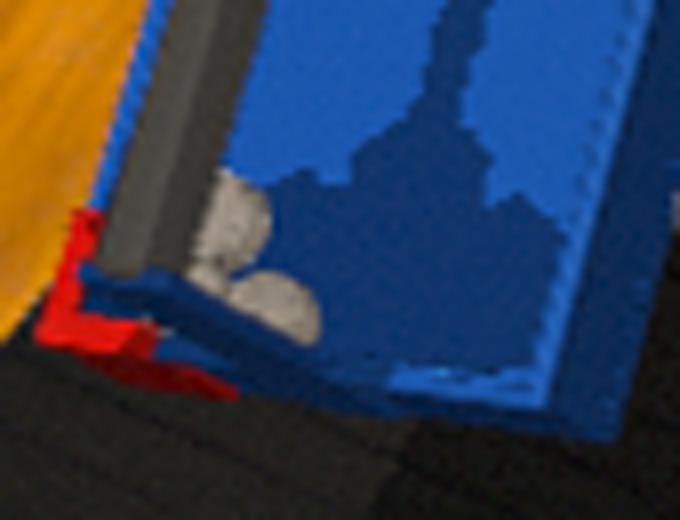

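The crop shows all three caps packed in the red corner, two at (235,220) and (280,305) and the third behind them at (205,270). Their centres are about 40 mm or less from the corner, the tilt is 31° and the corner is at z = 0.167 m. I'll hand in.

```bash
python3 -c "
from h import *
s=ctrl.sense();print(abs(s['dq']).max(),s['finger_force'],s['time_s']);print(ctrl.hand_in())"
```

```text
0.012858054700902257 87.99048900604248 13.15
the job is handed in; nothing more can be done
None
```

I handed the job in at 13.15 s: the lever is at idle (about -0.33 rad) and untouched, and the tote is held still in the air at about 31° with all three caps in the red corner; hand-in gave no verdict.

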